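Clear print chips into the capped bin

ROBOT

A 7-joint arm with a two-finger parallel gripper is mounted at the origin on the work surface. World frame = base frame: x ahead of the robot, y to its left, z up, the work surface at z = 0. Lengths are in m, angles in degrees, forces in N, time in s.
With the tool pointing down it reaches from about 0.4 to 0.75 m from the base axis. Payload 19.5 kg.
Tool frame: the origin (TCP) lies at the very end of the fingers, on their centre line; the grasp point (between the pads) lies 19 mm behind it; z points along the fingers, y is the line along which they close (so a half turn about z gives the same grasp; the last joint's range is limited). The gripper opens to 85 mm and grips with 20 to 120 N. Pads are 22 mm wide; open, the fingers measure 114 mm over their backs; the gripper's body (76 mm by 85 mm) begins 54 mm behind the grasp point. The pads swing forward as they close: fully open they stand 13 mm farther back than shut.
Start: joints at [-73.379, 40.479, -1.581, 85.061, 1.261, 54.483, -4.326], TCP at [0.187, 0.544, 0.231] pointing down, gripper open.
Joint ranges: [-155.06, 155.06], [-18.47, 123.98], [-90, 86.84], [0, 140.48], [-83.41, 263.41], [0, 116], [-161.91, 161.91]. Speed limits (degrees/s): [108.29, 108.29, 147.25, 147.25, 172.46, 172.46, 172.46].

INTERFACE

Orientations are given as [roll, pitch, yaw] about the fixed x, y, z axes, in that order (R = Rz(yaw) Ry(pitch) Rx(roll)).
In Python, from rig import bot gives the robot as it stands.
- The arm moves only by the tool servo_tool, never from a script. Its argument "increments" is a list of rows, each an object with "hand": the closure, from 0 (fully open) to 1 (shut); "travel": the shift along the tool's x, y, z in units of 300 mm (1.0 is 300 mm), a list of three; "rotation": the turn, a rotation vector about the tool's x, y, z in units of 45 degrees (1.0 is 45 degrees), a list of three. In form: [{"hand": hand, "travel": [dx, dy, dz], "rotation": [wx, wy, wz]}, ...]. A call has 1 to 12 rows; each row is the pose to reach, as a shift and turn from the pose commanded when the call began, along the tool's axes at that moment; what a row does not reach only later rows make up. A row lasts 1/10 s, in which the tool goes at most 50 mm and 8.59 degrees, less where a joint would pass 70% of its speed; a pose out of reach is approached as far as the arm can. A call with a number of a shift or a turn outside -1 to 1 is refused whole. A call with a gripper value outside its range is refused whole. The fingers move at their own pace and stop on an object; "squeeze" is the grip in N (left out, the last holds). Time passes only in rows, so rows that repeat a pose let the fingers close. It gives the time, the measured TCP pose, the force, the opening and the grip force at its end, in the units of the state.
- bot.observe(): the state, without advancing time (a new reading comes with each control period).
- bot.snapshot(name): name is "side" or "top" or "wrist"; returns the picture (384x512x3 uint8, red, green, blue); there is no depth.
- bot.get_calibration(name): a dict with "camera_matrix" (3x3 intrinsics, pixels), "R" (3x3) and "t" (3): a world point X has camera coordinates R X + t; the wrist camera has in their place "T_tool_cam" (4x4, takes a point from camera to tool coordinates, whose origin is the TCP and whose axes are the flange's). Camera axes: x right, y down, z forward; pixel columns grow to the right and rows downward; lengths in m; the calibration is good to about 2 mm. A picture is of the moment at which its call begins: read the wrist's pose just before it. get_calibration takes no time and is no camera call.
- bot.sign_off(): hands the job in; it is judged then, once.
The state is a dict: "t": time; "joint_positions": joint angles; "joint_velocities": joint speeds; "effort": joint torques, N m; "position": TCP position; "eef_rot": TCP orientation; "contact_force": force on the tool from outside, world axes, zero at the start; "ft_torque": the same for the moment, N m; "opening": finger opening in m; "grasp_force": force on a finger pad.
Only numpy, scipy, OpenCV 4.12 (cv2) and the standard library are available. Lean on these libraries where they do the work, as an engineer would, in place of code of your own. Each camera call takes 0.05 s, during which the arm holds its last target. There are 200 camera calls.

TASK

Lift the loose cap off the chip bin of the clean-up station and lay it down level in its holder tray. Then take the scraper block from its cradle, sweep all four chips along the panel into the open bin with it, and stand the scraper back upright in its cradle. Do not drop the cap or the scraper, do not touch the chips with the gripper, and leave the can, the cup and the bracket where they are.

Things in the scene. Friction and masses are not known exactly. Their poses are not given: they have to be found in the camera images.
- station: clean-up station, fixed: white block 258 (x) x 170 (y) mm, 60 mm high. Origin at table height; x axis points from the near end along the panel to the chip bin. From x = -126 to +50 mm its top is a flat steel panel, 60 mm up. Kerbs 12 mm higher run along the near end (inner face x = -120 mm) and both sides (inner faces y = +-78 mm, up to x = +38 mm); none towards the bin
- panel_start (a point): point on the panel's surface (x = -98, y = 0, z = 60 mm in the station's frame), middle of the free strip behind the chips: at the start all chips lie between x = -75 and +37 mm, so the strip from x = -120 to -76 mm is free
- bin_mouth (a point): middle of the chip bin's mouth, flush with the panel (x = 87, y = 0, z = 60 mm in the station's frame). The bin is an open pit 74 (station x) x 152 mm (y), from x = +50 to +124 mm, floor 5 mm above the table, far wall 8 mm thick. What is swept past x = +50 mm falls in
- cap: loose bin cap, 130-250 g: grey plate 168 (x) x 90 (y) x 6 mm; ribs 144 x 66 mm, 10 mm deep below; black grip bar on top 70 (x) x 14 (y) mm. Origin mid ribs' lower edge; plate top z = 16 mm, bar z = 16 to 48 mm. At the start it covers the bin, long axis across the station, origin 50 mm above the table, ribs in the mouth with 4 mm play; lifts straight off
- holder: the cap's holder: fixed white open tray, the larger of two, inside 180 (x) x 102 (y) mm, floor 4 mm thick, walls 18 mm high, 5 mm thick. Origin mid underside on the table, x along its length. The cap lies level in it, lengthwise (either way round), 6 mm play all round, origin then 4 mm above the table
- cradle: the scraper's cradle: fixed white open tray, the smaller of two, inside 144 (x) x 42 (y) mm, floor 4 mm thick, walls 14 mm high, 5 mm thick. Origin mid underside on the table, x along its length. Holder and cradle stand left and right of the station, either way round
- scraper: black scraper block, 150-310 g: block 132 (x) x 30 (y) x 30 (z) mm, upright grip on top 60 (x) x 20 (y) mm from z = 30 to 75 mm. Origin mid underside. At the start it stands lengthwise in the cradle, origin 4 mm above the table, 6 mm play; goes back the same, either way round. Fits crosswise between the station's side kerbs with 12 mm left each side
- chip0: one of four loose white broken-off print supports, an irregular piece about 34 x 20 x 14 mm (14 mm high as it lies), 12 g; origin at its middle. Lies loose on the steel panel of the station at the start.
- chip1: one of four loose white broken-off print supports, an irregular piece about 34 x 20 x 14 mm (14 mm high as it lies), 12 g; origin at its middle. Lies loose on the steel panel of the station at the start.
- chip2: one of four loose white broken-off print supports, an irregular piece about 34 x 20 x 14 mm (14 mm high as it lies), 12 g; origin at its middle. Lies loose on the steel panel of the station at the start.
- chip3: one of four loose white broken-off print supports, an irregular piece about 34 x 20 x 14 mm (14 mm high as it lies), 12 g; origin at its middle. Lies loose on the steel panel of the station at the start.
- spray_can: bystander: aluminium can, 66 mm across, 120 mm tall; origin at the middle of its underside
- cup: bystander: paper cup, 80 mm across the rim, 95 mm tall; origin at the middle of its underside
- bracket: bystander: finished white printed L bracket 80 x 50 mm, 52 mm tall; origin at the middle of its underside

How it is judged:
By the outcome, as a careful person would: the job done as asked, in the order asked, and still so for the second after the job is handed in, with the robot touching nothing.
It also fails if it takes over 72 s, if anything falls off the work surface, if the arm or the gripper's body presses on something with over 40 N, if the wrist force passes 120 N, or if a joint passes its speed limit or range.

## Working session

There is one attempt and no reset: what is moved stays moved. The work goes in short steps, Python scripts to look and compute and a tool call to move; the robot and the scene stay as the last step left them, time stands still between calls to the robot, and variables do not carry over. Pictures are saved under pics/ and viewed, at most 10 in all, crops included, and the job is handed in when it is done.

Besides the shell and the picture viewer there is one more tool, called as a command line: name --argument value ..., lists and objects as JSON in quotes. servo_tool: Moves the arm, as the interface text tells. Shifts and turns lie within -1 to 1; 1 stands for 300 mm of shift or 45 degrees of turn. Its arguments: {"type":"object","properties":{"increments":{"type":"array"},"squeeze":{"type":"number"}},"required":["increments"]}

```bash
ls; mkdir -p pics; python3 - <<'E'
from rig import bot
import cv2
print(bot.observe())
for n in("top","side"):
    cv2.imwrite(f"pics/{n}0.png",bot.snapshot(n)[:,:,::-1]); print(n,bot.get_calibration(n))
print(bot.get_calibration("wrist"))
E
```

```text
pics
{'t': 0.0, 'joint_positions': array([-73.37746119,  40.51432452,  -1.58406867,  85.08417986,
         1.26051209,  54.48252454,  -4.32706316]), 'joint_velocities': array([-0.02153754,  0.00662326, -0.00985451, -0.06129702, -0.05886572,
        0.04055495, -0.08563739]), 'effort': array([ 1.13125025e-04, -8.83206224e+01,  1.23451252e+00, -2.36166805e+01,
        1.68354245e-02,  6.39077989e-03, -7.00561571e-06]), 'position': array([0.18721371, 0.54338706, 0.23082409]), 'eef_rot': array([-1.79936289e+02,  9.51371878e-04,  1.60988322e+02]), 'contact_force': array([-0.20997435,  0.40645581,  0.65345014]), 'ft_torque': array([-0.04672388,  0.00706251,  0.02403485]), 'grasp_force': 0.0, 'opening': 0.0853824702749714}
top {'camera_matrix': array([[353.1160544 ,   0.        , 258.45069661],
       [  0.        , 353.1160544 , 190.81932742],
       [  0.        ,   0.        ,   1.        ]]), 'R': array([[-0.00970636, -0.99995063,  0.00212681],
       [-0.97505028,  0.0089929 , -0.22180189],
       [ 0.22177182, -0.00422664, -0.97508943]]), 't': array([0.0106299 , 0.52697879, 0.83015941
[... 214 characters left out ...]
48903,  0.00623421],
       [-0.2326766 , -0.68674462, -0.68865334],
       [ 0.22911907,  0.64945111, -0.72506394]]), 't': array([-0.46950796,  0.13833359,  1.00553056])}
{'camera_matrix': array([[269.89098352,   0.        , 257.43418883],
       [  0.        , 269.89098352, 194.90141085],
       [  0.        ,   0.        ,   1.        ]]), 'T_tool_cam': array([[ 6.47175799e-05, -9.57837472e-01, -2.87310588e-01,
         7.47551335e-02],
       [ 9.99999547e-01,  3.34863073e-04, -8.91115259e-04,
        -6.96153582e-04],
       [ 9.49753293e-04, -2.87310400e-01,  9.57837059e-01,
        -1.41791781e-01],
       [ 0.00000000e+00,  0.00000000e+00,  0.00000000e+00,
         1.00000000e+00]])}
```

View pics/top0.png

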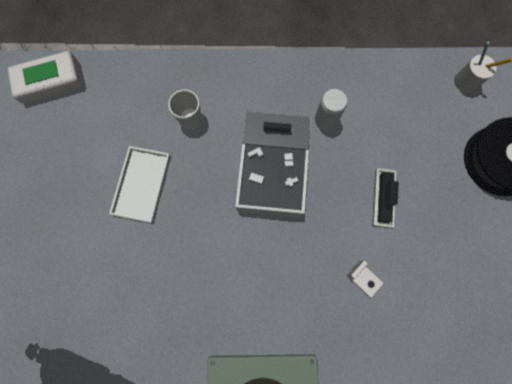

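View pics/side0.png

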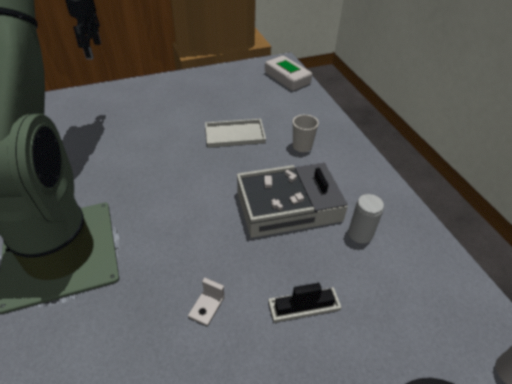

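The top view shows the holder near (140,185), the station near (274,165) with the cap on its far end (278,128), and the cradle with the scraper near (385,198). The can is at (333,105), the cup at (186,108) and the bracket at (367,280). I'll enlarge crops to measure corners.

```bash
python3 - <<'E'
import cv2,numpy as np
t=cv2.imread("pics/top0.png");s=cv2.imread("pics/side0.png")
def c(i,x,y,w,h,k):return cv2.resize(i[y:y+h,x:x+w],None,fx=k,fy=k,interpolation=cv2.INTER_CUBIC)
# row1: holder(105..175,140..228), station (230..318,105..225) , cradle (365..410,160..235)
A=c(t,105,143,70,84,5);B=c(t,230,105,90,118,5);C=c(t,368,163,40,70,5)
H=600;o=np.zeros((H,800,3),np.uint8);x=0
# no scaling beyond 800 wide: 350+450 =800 ; B at x=350 ; cradle saved separately
o[:420,:350]=A;o[:590,350:800]=B
cv2.imwrite("pics/cA.png",o)
o=np.zeros((600,800,3),np.uint8)
o[:350,:200]=C; D=c(s,262,278,84,48,7); o[:336,205:205+588]=D
E=c(s,198,110,75,40,6);o[355:595,:450]=E
cv2.imwrite("pics/cB.png",o)
E
```

```text
(no output)
```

View pics/cA.png

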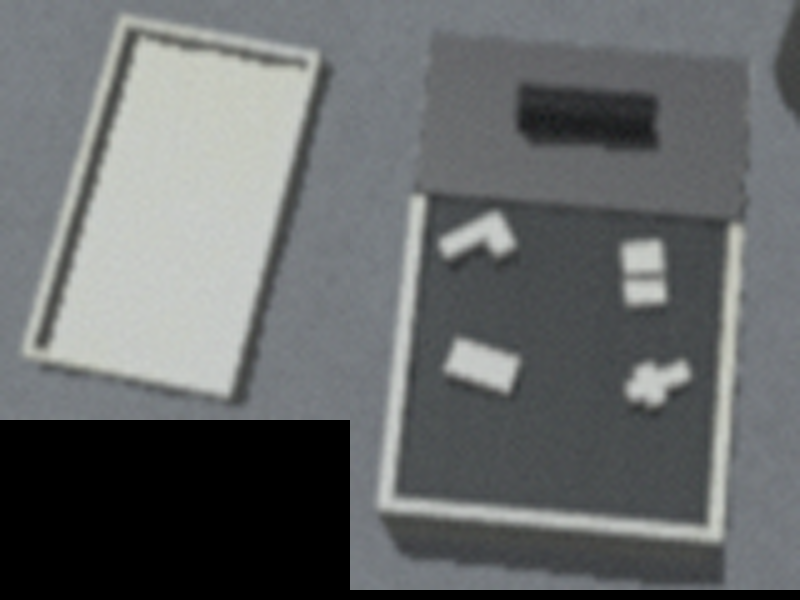

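View pics/cB.png

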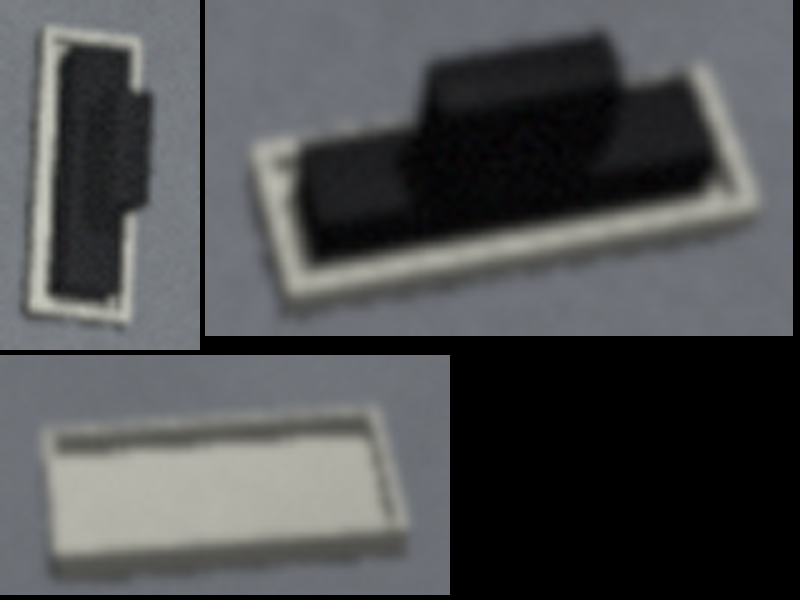

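Corners are legible in the crops: holder, station kerb, cap plate and cradle. Next I fit poses to the corners.

```bash
cat > h.py <<'E'
import numpy as np
from rig import bot
from scipy.optimize import least_squares
def rect(a,b,z,ox=0):
    a/=2;b/=2;return np.array([[ox+a,b,z],[ox+a,-b,z],[ox-a,-b,z],[ox-a,b,z]])
def world(p,M):
    c,s=np.cos(p[2]),np.sin(p[2]);return M@np.array([[c,s,0],[-s,c,0],[0,0,1]])+[p[0],p[1],0]
def proj(n,X):
    c=bot.get_calibration(n);q=X@c["R"].T+c["t"];q=q@c["camera_matrix"].T;return q[:,:2]/q[:,2:]
def fit(obs,p0):
    f=lambda p:np.concatenate([(proj(n,world(p,M))-u).ravel() for n,M,u in obs])
    r=least_squares(f,p0,loss="soft_l1");return r.x,f(r.x)
def px(pts,o,k,off=(0,0)):return (np.array(pts)-off+.5)/k-.5+o
E
python3 - <<'E'
from h import *
np.set_printoptions(precision=4,suppress=True)
# order: +x+y, +x-y, -x-y, -x+y ; image up=+x, left=+y
def show(n,obs,p0):
    p,r=fit(obs,p0);print(n,p[:2],np.degrees(p[2]));print(r.reshape(-1,2).round(1).tolist());return p
tH=px([(120,14),(322,50),(237,399),(25,355)],(105,143),5)
sH=px([(378,405),(405,530),(55,552),(42,430)],(198,110),6,(0,355))
show("holder",[("top",rect(.19,.112,.018),tH),("side",rect(.19,.112,.018),sH)],[.5,.35,-.25])
tC=px([(45,25),(143,38),(130,322),(28,312)],(368,163),5)
sC=px([(705,65),(762,203),(292,298),(250,148)],(262,278),7,(205,0))
show("cradle",[("top",rect(.154,.052,.014),tC),("side",rect(.154,.052,.014),sC)],[.5,-.35,0])
B=lambda l:px(l,(230,105),5,(350,0))
cap=rect(.09,.168,.066)
show("cap",[("top",cap,B([(432,33),(748,60),(740,218),(415,192)]))],[.65,0,0])
show("station+cap",[("top",cap+[.087,0,0],B([(432,33),(748,60),(740,218),(415,192)])),("top",rect(.258,.17,.072)[2:]+[.003,0,0],B([(720,538),(378,512)]))],[.5,0,0])
show("bar",[("top",rect(.014,.07,.098),B([(520,85),(657,95),(655,122),(518,105)]))],[.65,0,0])
show("grip", [("top",rect(.06,.02,.079),px([(130,90),(153,93),(148,208),(125,208)],(368,163),5)),("side",rect(.06,.02,.079)[[0,2,3]],px([(608,33),(435,100),(437,62)],(262,278),7,(205,0)))],[.5,-.35,0])
print(bot.observe()["t"])
E
```

```text
holder [0.5612 0.319 ] -11.238782697829098
[[0.5, 0.3], [0.2, 0.4], [-0.4, -0.7], [0.1, 0.1], [-0.5, -0.2], [0.5, -0.8], [0.0, 0.3], [-0.0, -0.2]]
cradle [ 0.5175 -0.33  ] -7.435728141002321
[[0.4, 0.5], [0.2, 0.1], [0.8, 0.1], [1.1, -0.3], [-0.0, -0.5], [-0.1, -0.1], [-0.2, -0.9], [0.2, -0.6]]
cap [ 0.6885 -0.0424] -5.51686448030323
[[-0.2, -0.2], [0.3, -0.4], [-0.0, 0.4], [-0.1, 0.2]]
station+cap [ 0.602  -0.0335] -5.643833165322773
[[-0.3, -0.3], [0.2, -0.4], [-0.2, 0.4], [-0.2, 0.1], [0.6, 0.5], [-0.1, -0.4]]
bar [ 0.6875 -0.0427] -6.521170417335585
[[-0.1, -0.6], [0.2, 0.1], [0.1, -0.1], [-0.3, 0.6]]
grip [ 0.5156 -0.3317] -9.679468237593365
[[-1.1, -0.6], [2.3, 0.1], [1.6, 0.6], [-2.0, -0.7], [0.4, -0.4], [0.2, 2.2], [-2.4, -0.6]]
0.1
```

Poses agree with the given sizes to within about 1 px. The holder is at (0.561, 0.319, -11.2°), the station at (0.602, -0.0335, -5.6°), the cap at (0.688, -0.0425), and the cradle at (0.5175, -0.330, -7.4°). I need a helper for increments.

```bash
cat >> h.py <<'E'
from scipy.spatial.transform import Rotation as Ro
def inc(x,y,z,yaw,roll=180):
    o=bot.observe();R0=Ro.from_euler("xyz",o["eef_rot"],degrees=True);R1=Ro.from_euler("xyz",[roll,0,yaw],degrees=True)
    d=R0.inv().apply(np.array([x,y,z])-o["position"])/.3;w=(R0.inv()*R1).as_rotvec(degrees=True)/45
    print("travel",d.round(4).tolist(),"rot",w.round(4).tolist(),"| F",o["contact_force"].round(1),"t",round(o["t"],2))
E
python3 -c "
from h import *
inc(.354,.348,.22,135.3);inc(.688,-.0425,.2,84.4)"
```

```text
travel [-0.7378, -0.4348, 0.0368] rot [-0.0011, 0.0003, 0.5708] | F [-0.4 -0.3 -0.7] t 0.1
travel [-2.2144, -1.3027, 0.1043] rot [-0.001, 0.0008, 1.702] | F [-0.4 -0.3 -0.7] t 0.1
```

servo_tool --increments '[{"hand": 0,"travel": [-0.15,-0.09,0.01],"rotation": [0,0,0.15]},{"hand": 0,"travel": [-0.3,-0.18,0.02],"rotation": [0,0,0.3]},{"hand": 0,"travel": [-0.45,-0.27,0.02],"rotation": [0,0,0.45]},{"hand": 0,"travel": [-0.6,-0.36,0.03],"rotation": [0,0,0.55]},{"hand": 0,"travel": [-0.74,-0.435,0.035],"rotation": [0,0,0.57]},{"hand": 0,"travel": [-0.88,-0.52,0.035],"rotation": [0,0,0.7]},{"hand": 0,"travel": [-1,-0.6,0.04],"rotation": [0,0,0.8]},{"hand": 0,"travel": [-1,-0.6,0.04],"rotation": [0,0,0.8]}]'

```text
t: 0.9
position: [0.4158, 0.2701, 0.2191]
eef_rot: [-180.0, 0.2, 124.3]
contact_force: [-0.8, 1.2, -1.0]
opening: 0.0854
grasp_force: 0.0
```

```bash
python3 -c "
from h import *
inc(.688,-.0425,.2,84.4);inc(.55,.12,.21,100);print(bot.observe())"
```

```text
travel [-1.372, 0.1613, 0.0678] rot [0.0008, 0.0038, 0.8876] | F [-0.8  1.2 -1. ] t 0.9
travel [-0.6654, 0.087, 0.0324] rot [0.0003, 0.0038, 0.5409] | F [-0.8  1.2 -1. ] t 0.9
{'t': 0.9, 'joint_positions': array([-40.04359577,  35.02076751,   5.67266025, 102.36231307,
        -4.53289656,  42.86638255,   2.27547534]), 'joint_velocities': array([-5.50521243, -0.02287294, -4.46920645, -0.36857003, -0.19110345,
        0.32906707, -1.5586284 ]), 'effort': array([  8.64454687, -75.91308832,   5.64380944, -19.55362737,
        -0.08290584,  -0.1330022 ,   0.88726273]), 'position': array([0.41582953, 0.2701204 , 0.21914491]), 'eef_rot': array([-1.79975267e+02,  1.70341555e-01,  1.24341416e+02]), 'contact_force': array([-0.81938845,  1.21138135, -0.96353366]), 'ft_torque': array([0.05790069, 0.07972373, 0.00267539]), 'grasp_force': 0.0, 'opening': 0.08539924676306097}
```

servo_tool --increments '[{"hand": 0,"travel": [-0.15,0.02,0.01],"rotation": [0,0,0.12]},{"hand": 0,"travel": [-0.3,0.04,0.02],"rotation": [0,0,0.25]},{"hand": 0,"travel": [-0.45,0.06,0.03],"rotation": [0,0,0.4]},{"hand": 0,"travel": [-0.6,0.08,0.04],"rotation": [0,0,0.55]},{"hand": 0,"travel": [-0.75,0.1,0.05],"rotation": [0,0,0.7]},{"hand": 0,"travel": [-0.9,0.12,0.06],"rotation": [0,0,0.8]},{"hand": 0,"travel": [-1,0.13,0.065],"rotation": [0,0,0.885]},{"hand": 0,"travel": [-1,0.13,0.065],"rotation": [0,0,0.885]},{"hand": 0,"travel": [-1,0.13,0.065],"rotation": [0,0,0.885]}]'

```text
t: 1.8
position: [0.616, 0.0522, 0.1992]
eef_rot: [-179.9, 0.0, 85.2]
contact_force: [0.0, 0.1, 0.1]
opening: 0.0854
grasp_force: 0.0
```

```bash
python3 -c "
from h import *
inc(.688,-.0425,.2,84.4);inc(.688,-.0425,.071,84.4)"
```

```text
travel [-0.2944, 0.2657, -0.0028] rot [-0.0013, 0.0001, 0.017] | F [0.  0.1 0.1] t 1.8
travel [-0.2944, 0.2661, 0.4272] rot [-0.0013, 0.0001, 0.017] | F [0.  0.1 0.1] t 1.8
```

servo_tool --increments '[{"hand": 0,"travel": [-0.1,0.09,0],"rotation": [0,0,0.017]},{"hand": 0,"travel": [-0.2,0.18,0],"rotation": [0,0,0.017]},{"hand": 0,"travel": [-0.295,0.266,0],"rotation": [0,0,0.017]},{"hand": 0,"travel": [-0.295,0.266,0],"rotation": [0,0,0.017]},{"hand": 0,"travel": [-0.295,0.266,0.15],"rotation": [0,0,0.017]},{"hand": 0,"travel": [-0.295,0.266,0.27],"rotation": [0,0,0.017]},{"hand": 0,"travel": [-0.295,0.266,0.37],"rotation": [0,0,0.017]},{"hand": 0,"travel": [-0.295,0.266,0.41],"rotation": [0,0,0.017]},{"hand": 0,"travel": [-0.295,0.266,0.427],"rotation": [0,0,0.017]},{"hand": 0,"travel": [-0.295,0.266,0.427],"rotation": [0,0,0.017]}]'

```text
t: 2.8
position: [0.6886, -0.0421, 0.0725]
eef_rot: [180.0, -0.0, 84.4]
contact_force: [0.1, -1.0, -0.3]
opening: 0.0856
grasp_force: 0.0
```

```bash
python3 -c "
from h import *
import cv2
inc(.688,-.0425,.071,84.4)
cv2.imwrite('pics/w1.png',bot.snapshot('wrist')[:,:,::-1])"
```

```text
travel [-0.0014, -0.0018, 0.0049] rot [0.0009, -0.0001, 0.0009] | F [ 0.1 -1.  -0.3] t 2.8
```

View pics/w1.png

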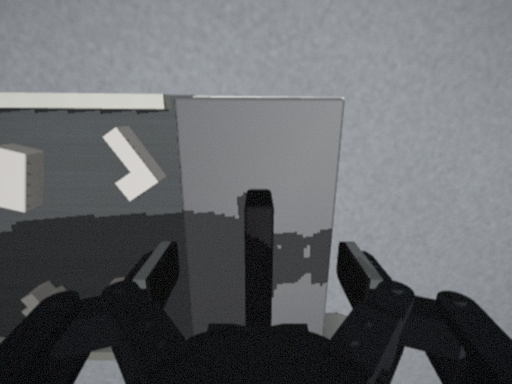

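The bar is centred between the open fingers at column 258, with the fingers at 165 and 350. The chips at (130,160) are clear. I'll close, then lift.

servo_tool --increments '[{"hand": 1,"travel": [0,0,0],"rotation": [0,0,0]},{"hand": 1,"travel": [0,0,0],"rotation": [0,0,0]},{"hand": 1,"travel": [0,0,0],"rotation": [0,0,0]},{"hand": 1,"travel": [0,0,0],"rotation": [0,0,0]},{"hand": 1,"travel": [0,0,0],"rotation": [0,0,0]},{"hand": 1,"travel": [0,0,0],"rotation": [0,0,0]},{"hand": 1,"travel": [0,0,0],"rotation": [0,0,0]},{"hand": 1,"travel": [0,0,0],"rotation": [0,0,0]},{"hand": 1,"travel": [0,0,0],"rotation": [0,0,0]},{"hand": 1,"travel": [0,0,0],"rotation": [0,0,0]}]' --squeeze 70

```text
t: 3.85
position: [0.6885, -0.0426, 0.072]
eef_rot: [180.0, 0.0, 84.4]
contact_force: [-1.1, -0.5, 5.5]
opening: 0.0128
grasp_force: 69.5
```

```bash
python3 -c "
from h import *
o=bot.observe()
c=bot.get_calibration('wrist');K=c['camera_matrix'];T=c['T_tool_cam'];R=Ro.from_euler('xyz',o['eef_rot'],degrees=True).as_matrix()
for u in [(262,98),(263,201),(177,98),(343,98)]:
    d=R@T[:3,:3]@np.linalg.inv(K)@[u[0],u[1],1];p=o['position']+R@T[:3,3]
    z=.098 if u[1]>150 else .066
    q=p+d*(z-p[2])/d[2];print(u,q,(R.T@(q-o['position'])).round(4))
"
```

```text
(262, 98) [0.6970024  0.03754492 0.066     ] [0.0806 0.0007 0.006 ]
(263, 201) [ 0.69272977 -0.00772101  0.098     ] [ 0.0352  0.0008 -0.026 ]
(177, 98) [0.65333673 0.0418231  0.066     ] [ 0.0806 -0.0432  0.006 ]
(343, 98) [0.73860852 0.03346853 0.066     ] [0.0806 0.0425 0.006 ]
```

servo_tool --increments '[{"hand": 1,"travel": [0,0,-0.02],"rotation": [0,0,0]},{"hand": 1,"travel": [0,0,-0.06],"rotation": [0,0,0]},{"hand": 1,"travel": [0,0,-0.11],"rotation": [0,0,0]},{"hand": 1,"travel": [0,0,-0.17],"rotation": [0,0,0]},{"hand": 1,"travel": [0,0,-0.25],"rotation": [0,0,0]},{"hand": 1,"travel": [0,0,-0.33],"rotation": [0,0,0]},{"hand": 1,"travel": [0,0,-0.41],"rotation": [0,0,0]},{"hand": 1,"travel": [0,0,-0.47],"rotation": [0,0,0]},{"hand": 1,"travel": [0,0,-0.5],"rotation": [0,0,0]},{"hand": 1,"travel": [0,0,-0.5],"rotation": [0,0,0]}]'

```text
t: 4.85
position: [0.6886, -0.0427, 0.2232]
eef_rot: [179.9, 0.0, 84.4]
contact_force: [-0.8, 0.7, -1.9]
opening: 0.0124
grasp_force: 68.4
```

```bash
python3 -c "
from h import *
inc(.612,.138,.2,126.6);inc(.561,.319,.2,168.8);print(bot.observe()['grasp_force'],bot.observe()['joint_positions'])"
```

```text
travel [0.5745, -0.3131, 0.0767] rot [0.0023, 0.0009, -0.9379] | F [-0.8  0.7 -1.9] t 4.85
travel [1.1584, -0.5412, 0.0763] rot [0.0019, 0.0018, -1.8756] | F [-0.8  0.7 -1.9] t 4.85
68.3594012260437 [ -4.0149761   53.53938062  14.18598909  56.73540592 -12.03884559
  70.86419666   2.90118127]
```

servo_tool --increments '[{"hand": 1,"travel": [0.02,-0.01,0],"rotation": [0,0,-0.03]},{"hand": 1,"travel": [0.06,-0.03,0],"rotation": [0,0,-0.1]},{"hand": 1,"travel": [0.12,-0.06,0],"rotation": [0,0,-0.19]},{"hand": 1,"travel": [0.19,-0.1,0],"rotation": [0,0,-0.3]},{"hand": 1,"travel": [0.26,-0.14,0],"rotation": [0,0,-0.41]},{"hand": 1,"travel": [0.33,-0.18,0],"rotation": [0,0,-0.52]},{"hand": 1,"travel": [0.4,-0.22,0],"rotation": [0,0,-0.63]},{"hand": 1,"travel": [0.47,-0.26,0],"rotation": [0,0,-0.74]},{"hand": 1,"travel": [0.53,-0.29,0],"rotation": [0,0,-0.84]},{"hand": 1,"travel": [0.58,-0.31,0],"rotation": [0,0,-0.92]},{"hand": 1,"travel": [0.61,-0.32,0],"rotation": [0,0,-0.98]},{"hand": 1,"travel": [0.62,-0.33,0],"rotation": [0,0,-1]}]'

```text
t: 6.05
position: [0.6078, 0.1529, 0.2213]
eef_rot: [-180.0, -0.0, 129.6]
contact_force: [-0.1, -0.7, -3.0]
opening: 0.0125
grasp_force: 68.4
```

```bash
python3 -c "
from h import *
inc(.561,.319,.2,168.8)"
```

```text
travel [0.5262, 0.2324, 0.071] rot [-0.0004, -0.0005, -0.8722] | F [-0.1 -0.7 -3. ] t 6.05
```

servo_tool --increments '[{"hand": 1,"travel": [0.02,0.01,0],"rotation": [0,0,-0.04]},{"hand": 1,"travel": [0.06,0.03,0],"rotation": [0,0,-0.1]},{"hand": 1,"travel": [0.12,0.05,0],"rotation": [0,0,-0.2]},{"hand": 1,"travel": [0.19,0.08,0],"rotation": [0,0,-0.31]},{"hand": 1,"travel": [0.26,0.11,0],"rotation": [0,0,-0.42]},{"hand": 1,"travel": [0.33,0.15,0],"rotation": [0,0,-0.54]},{"hand": 1,"travel": [0.4,0.18,0],"rotation": [0,0,-0.66]},{"hand": 1,"travel": [0.46,0.205,0.02],"rotation": [0,0,-0.77]},{"hand": 1,"travel": [0.5,0.22,0.05],"rotation": [0,0,-0.84]},{"hand": 1,"travel": [0.526,0.232,0.07],"rotation": [0,0,-0.872]},{"hand": 1,"travel": [0.526,0.232,0.07],"rotation": [0,0,-0.872]}]'

```text
t: 7.15
position: [0.561, 0.3188, 0.1995]
eef_rot: [-179.9, -0.1, 168.7]
contact_force: [-0.3, -0.4, -2.4]
opening: 0.0127
grasp_force: 68.4
```

```bash
python3 -c "
from h import *
import cv2
inc(.561,.319,.2,168.8)
a=bot.snapshot('wrist')[:,:,::-1];s=bot.snapshot('side')[90:230,130:330,::-1]
s=cv2.resize(s,None,fx=2,fy=2,interpolation=2)
o=np.zeros((384,800,3),np.uint8);o[:,:400]=a[:,56:456];o[:280,400:]=s;cv2.imwrite('pics/w2.png',o)"
```

```text
travel [-0.0, 0.0006, -0.0017] rot [-0.0012, -0.0018, -0.0024] | F [-0.3 -0.4 -2.4] t 7.15
```

View pics/w2.png

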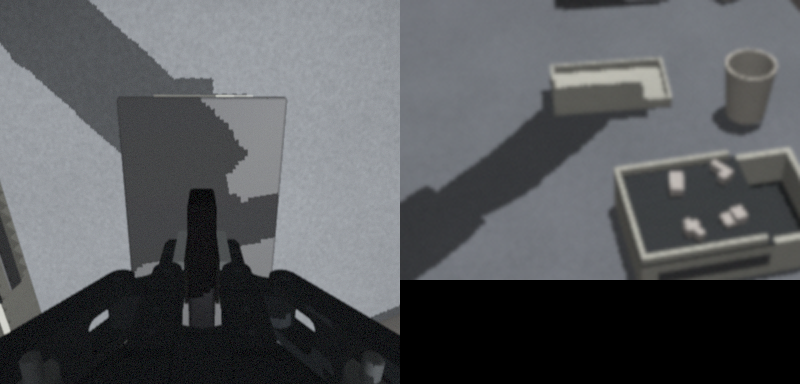

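The cap hangs level in the gripper. The holder is almost hidden behind it, with only its far rim showing at row 95. I'll lower to just above the rim and then check with the cameras.

servo_tool --increments '[{"hand": 1,"travel": [0,0,0.03],"rotation": [0,0,0]},{"hand": 1,"travel": [0,0,0.1],"rotation": [0,0,0]},{"hand": 1,"travel": [0,0,0.19],"rotation": [0,0,0]},{"hand": 1,"travel": [0,0,0.28],"rotation": [0,0,0]},{"hand": 1,"travel": [0,0,0.37],"rotation": [0,0,0]},{"hand": 1,"travel": [0,0,0.45],"rotation": [0,0,0]},{"hand": 1,"travel": [0,0,0.51],"rotation": [0,0,0]},{"hand": 1,"travel": [0,0,0.54],"rotation": [0,0,0]},{"hand": 1,"travel": [0,0,0.55],"rotation": [0,0,0]},{"hand": 1,"travel": [0,0,0.55],"rotation": [0,0,0]}]'

```text
t: 8.25
position: [0.5618, 0.3181, 0.0359]
eef_rot: [180.0, 0.0, 168.6]
contact_force: [-0.4, 0.1, -2.6]
opening: 0.0128
grasp_force: 68.4
```

```bash
python3 -c "
from h import *
import cv2
inc(.561,.319,.0265,168.8)
a=bot.snapshot('wrist')[80:280,156:356,::-1];s=bot.snapshot('side')[100:160,190:290,::-1]
o=np.zeros((600,800,3),np.uint8);o[:400,:400]=cv2.resize(a,None,fx=2,fy=2,interpolation=2);o[:240,400:]=cv2.resize(s,None,fx=4,fy=4,interpolation=2)
t=bot.snapshot('top')[138:228,100:180,::-1];o[240:600,410:730]=cv2.resize(t,None,fx=4,fy=4,interpolation=2);cv2.imwrite('pics/w3.png',o)"
```

```text
travel [0.0033, 0.0025, 0.0315] rot [0.0001, 0.0004, -0.0042] | F [-0.4  0.1 -2.6] t 8.25
```

View pics/w3.png

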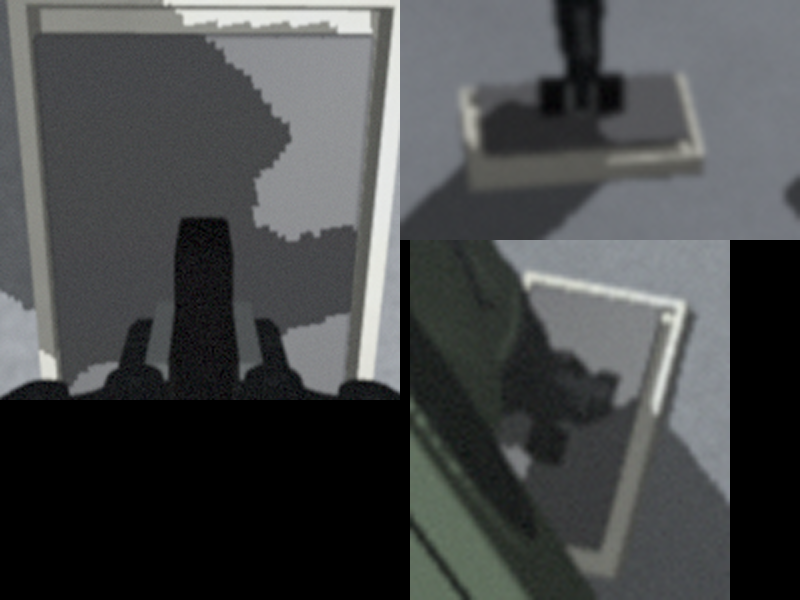

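```bash
python3 -c "
from h import *
o=bot.observe()
c=bot.get_calibration('wrist');K=c['camera_matrix'];T=c['T_tool_cam']
for u,z in [((257,97.5),.005),((257,84),.018),((169,84),.018),((347,84),.018),((174,97.5),.005),((342,97.5),.005)]:
    d=T[:3,:3]@np.linalg.inv(K)@[u[0],u[1],1];p=T[:3,3]
    zt=z if z==.005 else o['position'][2]-z
    print(u,(p+d*(zt-p[2])/d[2]).round(4))
"
```

```text
(257, 97.5) [ 0.0829 -0.0008  0.005 ]
(257, 84) [ 0.0907 -0.0009  0.0186]
(169, 84) [ 0.0907 -0.0495  0.0186]
(347, 84) [0.0907 0.0488 0.0186]
(174, 97.5) [ 0.0829 -0.0434  0.005 ]
(342, 97.5) [0.0829 0.0427 0.005 ]
```

The gaps are about 6 mm on each side and 8 mm at the far end. I'll shift 1.5 mm along tool x and set it down.

servo_tool --increments '[{"hand": 1,"travel": [0.005,0.0005,0.005],"rotation": [0,0,0]},{"hand": 1,"travel": [0.005,0.0005,0.013],"rotation": [0,0,0]},{"hand": 1,"travel": [0.005,0.0005,0.021],"rotation": [0,0,0]},{"hand": 1,"travel": [0.005,0.0005,0.028],"rotation": [0,0,0]},{"hand": 1,"travel": [0.005,0.0005,0.033],"rotation": [0,0,0]},{"hand": 1,"travel": [0.005,0.0005,0.035],"rotation": [0,0,0]},{"hand": 1,"travel": [0.005,0.0005,0.035],"rotation": [0,0,0]},{"hand": 1,"travel": [0.005,0.0005,0.035],"rotation": [0,0,0]}]'

```text
t: 9.2
position: [0.5601, 0.3187, 0.026]
eef_rot: [-180.0, 0.0, 168.6]
contact_force: [-5.9, -3.9, 15.0]
opening: 0.0129
grasp_force: 71.0
```

servo_tool --increments '[{"hand": 0.6,"travel": [0,0,-0.004],"rotation": [0,0,0]},{"hand": 0.6,"travel": [0,0,-0.004],"rotation": [0,0,0]},{"hand": 0.6,"travel": [0,0,-0.004],"rotation": [0,0,0]},{"hand": 0.6,"travel": [0,0,-0.004],"rotation": [0,0,0]},{"hand": 0.6,"travel": [0,0,-0.02],"rotation": [0,0,0]},{"hand": 0.6,"travel": [0,0,-0.06],"rotation": [0,0,0]},{"hand": 0.6,"travel": [0,0,-0.15],"rotation": [0,0,0]},{"hand": 0.6,"travel": [0,0,-0.3],"rotation": [0,0,0]},{"hand": 0.6,"travel": [0,0,-0.45],"rotation": [0,0,0]},{"hand": 0.6,"travel": [0,0,-0.58],"rotation": [0,0,0]},{"hand": 0.3,"travel": [0,0,-0.6],"rotation": [0,0,0]}]'

```text
t: 10.3
position: [0.5614, 0.3194, 0.2109]
eef_rot: [179.7, 0.3, 168.6]
contact_force: [0.5, 0.1, -0.2]
opening: 0.0472
grasp_force: 0.0
```

```bash
python3 -c "
from h import *
import cv2
cv2.imwrite('pics/w4.png',cv2.resize(bot.snapshot('wrist')[60:320,100:420,::-1],None,fx=2,fy=2))
print(bot.observe()['joint_positions'])
inc(.60,.08,.22,124);inc(.5165,-.331,.2,-7.4)"
```

```text
[-29.89481443  48.37993082  -6.07406621  70.51634513   5.20285285
  61.06849946  42.19351101]
travel [-0.2848, -0.7559, -0.0375] rot [0.0061, 0.0029, 0.9918] | F [-0.4 -0.7 -0. ] t 10.35
travel [-0.2818, -2.1541, 0.0243] rot [0.0077, -0.0065, 3.9118] | F [-0.4 -0.7 -0. ] t 10.35
```

View pics/w4.png

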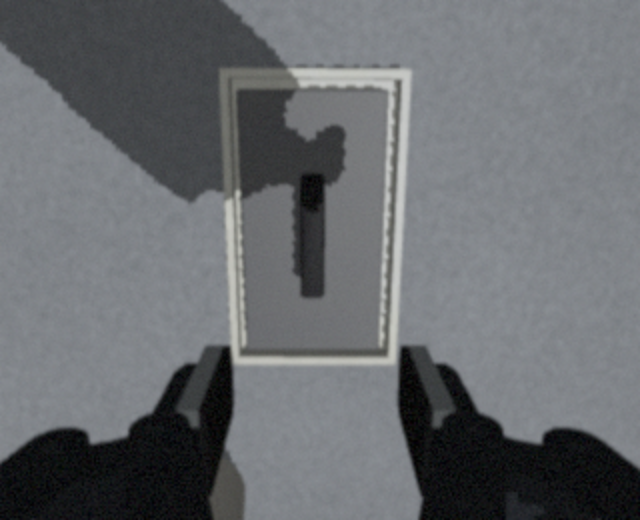

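The cap lies level and fully inside the holder. Now on to the scraper.

servo_tool --increments '[{"hand": 0,"travel": [-0.05,-0.12,-0.02],"rotation": [0,0,0.15]},{"hand": 0,"travel": [-0.1,-0.25,-0.04],"rotation": [0,0,0.32]},{"hand": 0,"travel": [-0.15,-0.4,-0.04],"rotation": [0,0,0.5]},{"hand": 0,"travel": [-0.2,-0.53,-0.04],"rotation": [0,0,0.68]},{"hand": 0,"travel": [-0.25,-0.65,-0.04],"rotation": [0,0,0.85]},{"hand": 0,"travel": [-0.285,-0.755,-0.04],"rotation": [0,0,1]},{"hand": 0,"travel": [-0.285,-0.755,-0.04],"rotation": [0,0,1]}]'

```text
t: 11.05
position: [0.5995, 0.0747, 0.2168]
eef_rot: [-179.9, 0.1, 123.1]
contact_force: [0.6, 0.5, 0.3]
opening: 0.0855
grasp_force: 0.0
```

```bash
python3 -c "
from h import *
inc(.57,-.09,.22,80)"
```

```text
travel [-0.4064, -0.382, -0.009] rot [-0.0016, 0.0036, 0.9573] | F [0.6 0.5 0.3] t 11.05
```

servo_tool --increments '[{"hand": 0,"travel": [-0.07,-0.065,0],"rotation": [0,0,0.16]},{"hand": 0,"travel": [-0.14,-0.13,0],"rotation": [0,0,0.32]},{"hand": 0,"travel": [-0.21,-0.2,0],"rotation": [0,0,0.5]},{"hand": 0,"travel": [-0.28,-0.26,0],"rotation": [0,0,0.68]},{"hand": 0,"travel": [-0.35,-0.33,0],"rotation": [0,0,0.85]},{"hand": 0,"travel": [-0.41,-0.385,0],"rotation": [0,0,1]},{"hand": 0,"travel": [-0.41,-0.385,0],"rotation": [0,0,1]}]'

```text
t: 11.75
position: [0.5704, -0.0894, 0.2169]
eef_rot: [-180.0, 0.1, 78.3]
contact_force: [0.6, 0.8, -0.4]
opening: 0.0852
grasp_force: 0.0
```

```bash
python3 -c "
from h import *
inc(.54,-.22,.22,35)"
```

```text
travel [-0.4469, -0.0106, -0.0094] rot [-0.0, 0.0026, 0.9611] | F [ 0.6  0.8 -0.4] t 11.75
```

servo_tool --increments '[{"hand": 0,"travel": [-0.07,0,0],"rotation": [0,0,0.16]},{"hand": 0,"travel": [-0.15,0,0],"rotation": [0,0,0.32]},{"hand": 0,"travel": [-0.23,0,0],"rotation": [0,0,0.5]},{"hand": 0,"travel": [-0.31,-0.01,0],"rotation": [0,0,0.68]},{"hand": 0,"travel": [-0.39,-0.01,0],"rotation": [0,0,0.85]},{"hand": 0,"travel": [-0.45,-0.01,0],"rotation": [0,0,1]},{"hand": 0,"travel": [-0.45,-0.01,0],"rotation": [0,0,1]}]'

```text
t: 12.45
position: [0.5411, -0.2197, 0.2168]
eef_rot: [180.0, 0.1, 33.4]
contact_force: [0.1, 0.0, 0.3]
opening: 0.0855
grasp_force: 0.0
```

```bash
python3 -c "
from h import *
inc(.5165,-.331,.17,-7.4)"
```

```text
travel [-0.2725, 0.2646, 0.1564] rot [0.0007, 0.0017, 0.9068] | F [0.1 0.  0.3] t 12.45
```

servo_tool --increments '[{"hand": 0,"travel": [-0.05,0.04,0],"rotation": [0,0,0.15]},{"hand": 0,"travel": [-0.1,0.09,0.02],"rotation": [0,0,0.32]},{"hand": 0,"travel": [-0.16,0.15,0.05],"rotation": [0,0,0.5]},{"hand": 0,"travel": [-0.22,0.21,0.09],"rotation": [0,0,0.68]},{"hand": 0,"travel": [-0.26,0.25,0.13],"rotation": [0,0,0.83]},{"hand": 0,"travel": [-0.2725,0.265,0.156],"rotation": [0,0,0.907]},{"hand": 0,"travel": [-0.2725,0.265,0.156],"rotation": [0,0,0.907]},{"hand": 0,"travel": [-0.2725,0.265,0.156],"rotation": [0,0,0.907]}]'

```text
t: 13.25
position: [0.5183, -0.3286, 0.1704]
eef_rot: [-180.0, 0.0, -6.9]
contact_force: [-0.5, 0.6, -0.2]
opening: 0.0851
grasp_force: 0.0
```

```bash
python3 -c "
from h import *
import cv2
cv2.imwrite('pics/w5.png',cv2.resize(bot.snapshot('wrist')[80:380,100:420,::-1],None,fx=2,fy=2))
print(bot.observe()['joint_positions'])
inc(.5165,-.331,.037,-7.4)"
```

```text
[ 13.59308735  52.85931956  36.40228586  81.43742634 -34.36979368
  57.01148654 -38.90742658]
travel [-0.0055, 0.0085, 0.4458] rot [-0.0005, -0.0004, 0.0107] | F [ 0.4 -0.2 -0. ] t 13.3
```

View pics/w5.png

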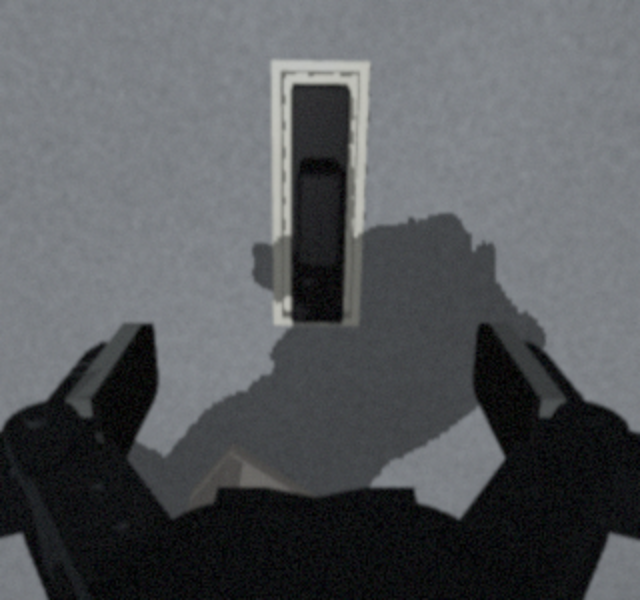

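The scraper stands straight in the cradle, with the grip around (322,215) in the crop and the cradle rim at (272..370, 62..325). Computing the tool offsets.

```bash
cat >> h.py <<'E'
def wr(us,z,o):
    c=bot.get_calibration('wrist');K=c['camera_matrix'];T=c['T_tool_cam'];R=Ro.from_euler('xyz',o['eef_rot'],degrees=True).as_matrix()
    p=o['position']+R@T[:3,3];out=[]
    for u in us:
        d=R@T[:3,:3]@np.linalg.inv(K)@[u[0],u[1],1];out.append(p+d*(z-p[2])/d[2])
    return np.array(out)
E
python3 -c "
from h import *
o=bot.observe()
for n,q,z in (('rim',[(272,62),(370,62),(358,325),(274,325)],.014),('block',[(292,85),(350,85),(343,320),(293,320)],.034),('grip',[(300,163),(345,163),(342,267),(299,267)],.079)):
    w=wr(px(q,(100,80),2),z,o);m=w.mean(0)
    a=(w[0]+w[1]-w[2]-w[3])/2;print(n,m.round(4),np.linalg.norm(a).round(4),np.degrees(np.arctan2(a[1],a[0])).round(2),np.linalg.norm(w[0]-w[1]).round(4))
"
```

```text
rim [ 0.5162 -0.3307  0.014 ] 0.1531 -7.89 0.0517
block [ 0.5172 -0.3313  0.034 ] 0.1288 -7.5 0.0289
grip [ 0.5258 -0.3329  0.079 ] 0.0483 -7.79 0.0196
```

servo_tool --increments '[{"hand": 0,"travel": [-0.004,0.0085,0.05],"rotation": [0,0,0.015]},{"hand": 0,"travel": [-0.004,0.0085,0.15],"rotation": [0,0,0.015]},{"hand": 0,"travel": [-0.004,0.0085,0.26],"rotation": [0,0,0.015]},{"hand": 0,"travel": [-0.004,0.0085,0.36],"rotation": [0,0,0.015]},{"hand": 0,"travel": [-0.004,0.0085,0.42],"rotation": [0,0,0.015]},{"hand": 0,"travel": [-0.004,0.0085,0.436],"rotation": [0,0,0.015]},{"hand": 0,"travel": [-0.004,0.0085,0.436],"rotation": [0,0,0.015]},{"hand": 1,"travel": [-0.004,0.0085,0.436],"rotation": [0,0,0.015]},{"hand": 1,"travel": [-0.004,0.0085,0.436],"rotation": [0,0,0.015]},{"hand": 1,"travel": [-0.004,0.0085,0.436],"rotation": [0,0,0.015]},{"hand": 1,"travel": [-0.004,0.0085,0.436],"rotation": [0,0,0.015]},{"hand": 1,"travel": [-0.004,0.0085,0.436],"rotation": [0,0,0.015]}]' --squeeze 90

```text
t: 14.5
position: [0.5163, -0.3322, 0.0398]
eef_rot: [180.0, -0.0, -7.8]
contact_force: [-0.1, 1.2, 1.4]
opening: 0.0187
grasp_force: 88.7
```

servo_tool --increments '[{"hand": 1,"travel": [0,0,0],"rotation": [0,0,0]},{"hand": 1,"travel": [0,0,0],"rotation": [0,0,0]},{"hand": 1,"travel": [0,0,0],"rotation": [0,0,0]},{"hand": 1,"travel": [0,0,0],"rotation": [0,0,0]}]'

```text
t: 14.9
position: [0.5163, -0.3321, 0.0398]
eef_rot: [-180.0, -0.0, -7.8]
contact_force: [-0.2, 2.3, 5.3]
opening: 0.019
grasp_force: 89.1
```

```bash
python3 -c "
from h import *
o=bot.observe();print(o['joint_positions'],o['position'],o['eef_rot'],o['opening'])"
```

```text
[ 16.28848817  62.56189536  30.08635564  86.38032911 -41.19983367
  42.49997766 -33.77136255] [ 0.51629152 -0.33210921  0.03975073] [-1.79994785e+02 -2.44602895e-03 -7.84666261e+00] 0.018966125925726836
```

servo_tool --increments '[{"hand": 1,"travel": [0,0,-0.02],"rotation": [0,0,0]},{"hand": 1,"travel": [0,0,-0.07],"rotation": [0,0,0]},{"hand": 1,"travel": [0,0,-0.15],"rotation": [0,0,0]},{"hand": 1,"travel": [0,0,-0.25],"rotation": [0,0,0]},{"hand": 1,"travel": [0,0,-0.35],"rotation": [0,0,0]},{"hand": 1,"travel": [0,0,-0.45],"rotation": [0,0,-0.05]},{"hand": 1,"travel": [0,-0.02,-0.52],"rotation": [0,0,-0.15]},{"hand": 1,"travel": [0,-0.07,-0.54],"rotation": [0,0,-0.27]},{"hand": 1,"travel": [0,-0.14,-0.55],"rotation": [0,0,-0.4]},{"hand": 1,"travel": [0,-0.22,-0.55],"rotation": [0,0,-0.52]},{"hand": 1,"travel": [0,-0.28,-0.55],"rotation": [0,0,-0.6]},{"hand": 1,"travel": [0,-0.3,-0.55],"rotation": [0,0,-0.63]}]'

```text
t: 16.1
position: [0.529, -0.2413, 0.2052]
eef_rot: [-180.0, -0.0, 20.7]
contact_force: [0.1, -0.3, -2.1]
opening: 0.019
grasp_force: 88.2
```

```bash
python3 -c "
from h import *
inc(.5045,-.0239,.2,84.36)"
```

```text
travel [0.1798, -0.7066, 0.0177] rot [0.0002, -0.0009, -1.4146] | F [ 0.1 -0.3 -2.1] t 16.1
```

servo_tool --increments '[{"hand": 1,"travel": [0.01,-0.03,0],"rotation": [0,0,-0.04]},{"hand": 1,"travel": [0.02,-0.08,0],"rotation": [0,0,-0.12]},{"hand": 1,"travel": [0.04,-0.15,0],"rotation": [0,0,-0.23]},{"hand": 1,"travel": [0.06,-0.24,0],"rotation": [0,0,-0.36]},{"hand": 1,"travel": [0.08,-0.33,0],"rotation": [0,0,-0.5]},{"hand": 1,"travel": [0.1,-0.42,0],"rotation": [0,0,-0.63]},{"hand": 1,"travel": [0.13,-0.51,0],"rotation": [0,0,-0.76]},{"hand": 1,"travel": [0.15,-0.59,0],"rotation": [0,0,-0.87]},{"hand": 1,"travel": [0.17,-0.65,0],"rotation": [0,0,-0.95]},{"hand": 1,"travel": [0.18,-0.69,0],"rotation": [0,0,-0.99]},{"hand": 1,"travel": [0.18,-0.705,0],"rotation": [0,0,-1]},{"hand": 1,"travel": [0.18,-0.705,0],"rotation": [0,0,-1]}]'

```text
t: 17.3
position: [0.5049, -0.0264, 0.2046]
eef_rot: [180.0, 0.0, 65.4]
contact_force: [0.2, 0.1, -3.1]
opening: 0.019
grasp_force: 88.3
```

```bash
python3 -c "
from h import *
inc(.5045,-.0239,.15,84.36)"
```

```text
travel [0.0072, -0.0047, 0.1822] rot [0.0, 0.0006, -0.421] | F [ 0.2  0.1 -3.1] t 17.3
```

servo_tool --increments '[{"hand": 1,"travel": [0.001,0,0.02],"rotation": [0,0,-0.05]},{"hand": 1,"travel": [0.003,-0.002,0.05],"rotation": [0,0,-0.15]},{"hand": 1,"travel": [0.005,-0.004,0.1],"rotation": [0,0,-0.26]},{"hand": 1,"travel": [0.007,-0.005,0.14],"rotation": [0,0,-0.36]},{"hand": 1,"travel": [0.007,-0.005,0.17],"rotation": [0,0,-0.41]},{"hand": 1,"travel": [0.007,-0.005,0.18],"rotation": [0,0,-0.421]},{"hand": 1,"travel": [0.007,-0.005,0.18],"rotation": [0,0,-0.421]}]'

```text
t: 18.0
position: [0.5045, -0.0244, 0.1505]
eef_rot: [-180.0, 0.0, 84.3]
contact_force: [-1.1, 0.1, -2.6]
opening: 0.0192
grasp_force: 88.3
```

```bash
python3 -c "
from h import *
import cv2
inc(.5045,-.0239,.115,84.36)
a=bot.snapshot('wrist')[:,56:456,::-1]
t=cv2.resize(bot.snapshot('top')[110:230,220:330,::-1],None,fx=3.5,fy=3.5,interpolation=2)
o=np.zeros((430,800,3),np.uint8);o[:384,:400]=a;o[:420,405:790]=t;cv2.imwrite('pics/w6.png',o)"
```

```text
travel [0.0017, -0.0002, 0.1183] rot [-0.0004, 0.0007, -0.0016] | F [-1.1  0.1 -2.6] t 18.0
```

View pics/w6.png

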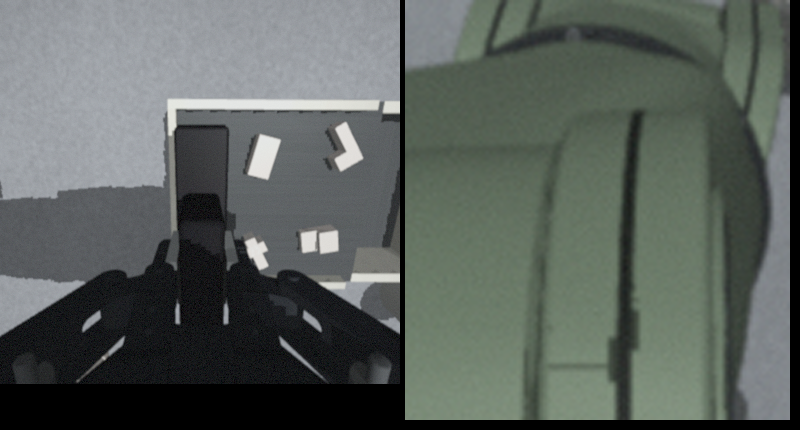

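The scraper is parallel to the near kerb, just inside it. The chips lie ahead at (263,157), (345,148), (319,241) and (257,252) in the left half. Picture quota is used up, so from here I go by measurement. Checking the kerb corners against the model.

```bash
python3 -c "
from h import *
o=bot.observe();a=np.radians(-5.64);Rz=np.array([[np.cos(a),np.sin(a)],[-np.sin(a),np.cos(a)]])
def st(q,z):
    w=wr(np.array(q)+[56,0],z,o);return (Rz@(w[:,:2]-[.602,-.0335]).T).T.round(4).tolist()
print('outer kerb',st([(167,99),(380,101),(173,99)],.072))
print('inner kerb',st([(176,110)],.072))
print('chips',st([(263,157),(345,148),(319,241),(257,252)],.074))
print('scraper end',st([(176,126),(228,126)],.1447))
print('tcp',(Rz@(o['position'][:2]-[.602,-.0335])).round(4))
"
```

```text
outer kerb [[-0.126, 0.0836], [0.0387, 0.0821], [-0.1213, 0.0836]]
inner kerb [[-0.1192, 0.0755]]
chips [[-0.0494, 0.039], [0.0161, 0.0463], [0.0055, -0.0361], [-0.0492, -0.0471]]
scraper end [[-0.1129, 0.0665], [-0.0853, 0.0665]]
tcp [-0.0977 -0.0001]
```

servo_tool --increments '[{"hand": 1,"travel": [0.001,0,0.03],"rotation": [0,0,0]},{"hand": 1,"travel": [0.001,0,0.07],"rotation": [0,0,0]},{"hand": 1,"travel": [0.001,0,0.11],"rotation": [0,0,0]},{"hand": 1,"travel": [0.001,0,0.14],"rotation": [0,0,0]},{"hand": 1,"travel": [0.001,0,0.16],"rotation": [0,0,0]},{"hand": 1,"travel": [0.001,0,0.17],"rotation": [0,0,0]},{"hand": 1,"travel": [0.001,0,0.175],"rotation": [0,0,0]},{"hand": 1,"travel": [0.001,0,0.178],"rotation": [0,0,0]},{"hand": 1,"travel": [0.001,0,0.18],"rotation": [0,0,0]},{"hand": 1,"travel": [0.001,0,0.18],"rotation": [0,0,0]}]'

```text
t: 19.1
position: [0.5047, -0.0232, 0.0968]
eef_rot: [180.0, 0.0, 84.4]
contact_force: [-0.1, 0.2, -2.2]
opening: 0.019
grasp_force: 88.3
```

servo_tool --increments '[{"hand": 1,"travel": [-0.002,0.01,0.001],"rotation": [0,0,0]},{"hand": 1,"travel": [-0.002,0.03,0.001],"rotation": [0,0,0]},{"hand": 1,"travel": [-0.002,0.055,0.001],"rotation": [0,0,0]},{"hand": 1,"travel": [-0.002,0.08,0.001],"rotation": [0,0,0]},{"hand": 1,"travel": [-0.002,0.105,0.001],"rotation": [0,0,0]},{"hand": 1,"travel": [-0.002,0.13,0.001],"rotation": [0,0,0]},{"hand": 1,"travel": [-0.002,0.155,0.001],"rotation": [0,0,0]},{"hand": 1,"travel": [-0.002,0.18,0.001],"rotation": [0,0,0]},{"hand": 1,"travel": [-0.002,0.205,0.001],"rotation": [0,0,0]},{"hand": 1,"travel": [-0.002,0.23,0.001],"rotation": [0,0,0]},{"hand": 1,"travel": [-0.002,0.255,0.001],"rotation": [0,0,0]},{"hand": 1,"travel": [-0.002,0.28,0.001],"rotation": [0,0,0]}]'

```text
t: 20.3
position: [0.5887, -0.032, 0.0963]
eef_rot: [-180.0, 0.0, 84.4]
contact_force: [-1.8, 0.9, -2.5]
opening: 0.0192
grasp_force: 88.3
```

```bash
python3 -c "
from h import *
a=np.radians(-5.64);e=np.array([np.cos(a),np.sin(a)]);p=np.array([.602,-.0335])+.045*e
inc(*p,.0963,84.36)"
```

```text
travel [-0.001, 0.1945, 0.0] rot [-0.0001, 0.0001, 0.0019] | F [-1.8  0.9 -2.5] t 20.3
```

servo_tool --increments '[{"hand": 1,"travel": [0,0.025,0],"rotation": [0,0,0]},{"hand": 1,"travel": [0,0.05,0],"rotation": [0,0,0]},{"hand": 1,"travel": [0,0.075,0],"rotation": [0,0,0]},{"hand": 1,"travel": [0,0.1,0],"rotation": [0,0,0]},{"hand": 1,"travel": [0,0.125,0],"rotation": [0,0,0]},{"hand": 1,"travel": [0,0.15,0],"rotation": [0,0,0]},{"hand": 1,"travel": [0,0.175,0],"rotation": [0,0,0]},{"hand": 1,"travel": [0,0.195,0],"rotation": [0,0,0]},{"hand": 1,"travel": [0,0.205,0],"rotation": [0,0,0]},{"hand": 1,"travel": [0,0.205,0],"rotation": [0,0,0]},{"hand": 1,"travel": [0,0.205,0],"rotation": [0,0,0]}]'

```text
t: 21.4
position: [0.6491, -0.0379, 0.0963]
eef_rot: [-180.0, 0.0, 84.4]
contact_force: [0.5, -0.5, -1.8]
opening: 0.019
grasp_force: 88.3
```

servo_tool --increments '[{"hand": 1,"travel": [0,0,-0.02],"rotation": [0,0,0]},{"hand": 1,"travel": [0,0,-0.06],"rotation": [0,0,0]},{"hand": 1,"travel": [0,0,-0.13],"rotation": [0,0,0]},{"hand": 1,"travel": [0,0,-0.21],"rotation": [0,0,0]},{"hand": 1,"travel": [0,0,-0.29],"rotation": [0,0,0.03]},{"hand": 1,"travel": [-0.01,0,-0.34],"rotation": [0,0,0.1]},{"hand": 1,"travel": [-0.06,-0.04,-0.36],"rotation": [0,0,0.2]},{"hand": 1,"travel": [-0.13,-0.08,-0.36],"rotation": [0,0,0.3]},{"hand": 1,"travel": [-0.21,-0.13,-0.36],"rotation": [0,0,0.41]},{"hand": 1,"travel": [-0.29,-0.18,-0.36],"rotation": [0,0,0.52]},{"hand": 1,"travel": [-0.35,-0.22,-0.36],"rotation": [0,0,0.6]},{"hand": 1,"travel": [-0.37,-0.24,-0.36],"rotation": [0,0,0.64]}]'

```text
t: 22.6
position: [0.5659, -0.1433, 0.2056]
eef_rot: [179.9, 0.0, 55.4]
contact_force: [0.7, 0.2, -3.0]
opening: 0.0192
grasp_force: 88.4
```

```bash
cat > chk.py <<'E'
from h import *
import cv2
o=bot.observe();print(o['position'],o['eef_rot'],o['grasp_force'])
P=np.array([.602,-.0335,np.radians(-5.64)])
Q=np.array([[x,y,.06] for x in np.arange(-.118,.122,.008) for y in np.arange(-.076,.077,.008)])
for n in("top","side"):
    im=cv2.GaussianBlur(cv2.cvtColor(bot.snapshot(n),cv2.COLOR_RGB2GRAY),(3,3),0);cv2.imwrite(f"pics/{n}_{o['t']:.0f}.png",im)
    u=proj(n,world(P,Q)).round().astype(int);g=im[u[:,1],u[:,0]].reshape(30,20)
    print(n)
    for r in g[::-1]:print(" ".join("%3d"%v for v in r[::-1]))
E
python3 chk.py
```

```text
[ 0.56589754 -0.14330834  0.20562778] [1.79931295e+02 1.57434372e-02 5.53767569e+01] 88.4303069114685
top
182  84  83  84  84  85  84  83  83  85  97 104 108 111 111 111 110 112 111 112
 90  73  72  77  83  81  83  83  83  93 102 107 109 111 111 111 111 112 112 111
 66  65  61  63  67  63  57  59  76  98 106 109 111 111 110 110 111 111 112 112
 62  63  67  78  74  69  73  82  90 102 107 109 111 111 112 112 112 112 112 113
 74  93  96  98  97  94  94  95  94  94  97  96  99 103 107 103 107 110 112 109
105 104 104 103 103 102 102 100 101 101  99  99  99  98  97  98  97  95  96  96
108 108 107 107 108 107 106 105 106 106 104 104 104 104 103 102 102 101 100  99
110 109 111 109 109 109 109 108 109 109 108 108 106 107 107 107 108 105 105 105
112 113 113 112 111 111 112 110 110 112 111 110 110 110 110 110 109 110 110 109
114 113 114 113 113 112 113 113 113 113 111 112 112 112 112 111 111 111 113 110
116 116 116 117 116 115 116 116 115 114 115 115 114 114 114 114 113 114 114 113
116 117 118 118 117 117 117 118 117 117 116 116 116 115 116 116 115 115 115 114
120 118 119 119 119 119 120 119 11
[... 3110 characters left out ...]
  69  68  68  68  68  67  68  67  67  67  67  67  71 112 162
 76  68  69  69  68  69  68  67  68  68  68  68  67  67  68  68  67  69  95 158
 83  68  68  68  68  68  68  68  68  68  67  67  67  67  67  67  68  71 113 165
 86  69  68  68  67  68  68  68  68  68  68  68  67  68  68  68  68  69  96 160
 78  68  68  67  67  68  68  68  68  68  68  68  67  68  68  67  68  71 113 164
 85  68  67  67  67  68  69  68  68  68  68  68  67  68  68  68  68  69 133 160
 78  67  68  67  68  68  68  68  67  67  68  68  67  68  69  68  68  70 113 165
 91  72  69  75  71  70  74  71  69  69  72  70  69  72  70  70  69  71 134 162
147 159 152 142 159 148 138 157 147 136 156 146 147 164 153 141 138 159 160 149
```

Side view so far: the visible panel is clean and bright blobs show inside the bin. The scraper hides a diagonal band, so I'll move farther toward the cradle and check again.

```bash
python3 -c "
from h import *
inc(.530,-.30,.205,12)
inc(.5163,-.3321,.12,-7.8)"
```

```text
travel [-0.5041, 0.1972, 0.0009] rot [0.0008, -0.0008, 0.9683] | F [ 0.3  0.5 -3. ] t 22.7
travel [-0.6183, 0.2198, 0.2842] rot [0.0006, -0.0009, 1.4083] | F [ 0.3  0.5 -3. ] t 22.7
```

servo_tool --increments '[{"hand": 1,"travel": [-0.02,0.01,0],"rotation": [0,0,0.04]},{"hand": 1,"travel": [-0.06,0.02,0],"rotation": [0,0,0.11]},{"hand": 1,"travel": [-0.11,0.04,0],"rotation": [0,0,0.21]},{"hand": 1,"travel": [-0.17,0.07,0],"rotation": [0,0,0.33]},{"hand": 1,"travel": [-0.24,0.09,0],"rotation": [0,0,0.46]},{"hand": 1,"travel": [-0.31,0.12,0],"rotation": [0,0,0.59]},{"hand": 1,"travel": [-0.38,0.15,0],"rotation": [0,0,0.72]},{"hand": 1,"travel": [-0.44,0.17,0],"rotation": [0,0,0.83]},{"hand": 1,"travel": [-0.48,0.19,0],"rotation": [0,0,0.92]},{"hand": 1,"travel": [-0.5,0.197,0],"rotation": [0,0,0.96]},{"hand": 1,"travel": [-0.504,0.197,0],"rotation": [0,0,0.968]},{"hand": 1,"travel": [-0.504,0.197,0],"rotation": [0,0,0.968]}]'

```text
t: 23.9
position: [0.5305, -0.2991, 0.2042]
eef_rot: [-180.0, 0.0, 12.1]
contact_force: [0.5, 0.4, -3.1]
opening: 0.0189
grasp_force: 88.5
```

```bash
python3 chk.py | sed -n '1,13p;32,70p'; python3 -c "
from h import *
inc(.5163,-.3321,.10,-7.8)"
```

```text
[ 0.5305166  -0.29911744  0.20424531] [-1.79983371e+02  6.44112357e-04  1.21461891e+01] 88.4644889831543
top
192  81  82  82  84  83  83  84  82  83  82  83  83  83  83  83  83  84  82 151
174  78  82  82  82  80  81  82  83  80  83  82  83  79  83  82  83  81  82 121
155  62  58  60  61  63  57  59  62  63  57  59  62  64  56  59  63  64  59 127
194  60  70  74  74  72  72  81  72  72  72  72  72  68  80  72  72  63  71 129
179 123 117  85  96  85  85  85  85  85  84  84  83 118 158 110  82  83  82 104
155 134 211 127 202 111  86  86  86  85  86  84  91 182 222 216  86  83  85 118
194  61 170 220 195 101  87  85  85  85  85  85 175 223 222 180  84  83  89 119
189  59  84 139 146 123 145  86  85  86  85  86 154 208 194  94 118 108 108 119
132  81  88 109 140 135 146  90  85  86  85  85  83 104 117 136 154 126 117 117
 98  90  89  87  88  86  85  85  86  86  86  85  83  84  84  84  85 112 118 117
126  90  90  89  86  86  85  86  86  84  85  85  84  83  84  83  93 116 116 117
195 186 170 154 185 179 164 185 179 164 154 185  96  91  91  79  81  92  91  92
side
 54  54  55  55  56  58  6
[... 1765 characters left out ...]
  73  73  73  73  72  72  73  73  73  74 103 171
 89  73  74  73  74  73  74  73  73  73  73  73  72  73  73  73  73  77 122 177
 93  75  73  73  73  74  74  74  73  73  73  73  73  73  73  73  74  75 103 172
 85  73  73  73  73  74  74  74  74  74  73  73  73  73  73  73  73  77 122 176
 92  73  72  73  73  74  74  74  74  73  74  73  73  74  73  73  73  75 143 171
 84  73  73  72  73  74  74  74  73  73  74  73  73  73  74  73  74  76 122 177
 98  78  75  81  77  75  80  77  75  74  79  75  74  78  75  75  74  77 144 174
158 170 163 153 170 159 148 168 157 146 167 157 158 177 164 151 149 171 171 159
travel [-0.0705, 0.0984, 0.3479] rot [-0.0004, -0.0003, 0.4441] | F [-0.4  0.3 -4.3] t 24.0
```

```bash
python3 - <<'E'
from h import *
import cv2,glob
f=sorted(glob.glob('pics/top_2*.png'))[-1];im=cv2.imread(f,0)
P=np.array([.602,-.0335,np.radians(-5.64)])
Q=lambda a,b,st:np.array([[x,y,.06] for x in np.arange(a,b,st) for y in np.arange(-.072,.0721,st)])
u=proj("top",world(P,Q(-.114,.048,.003))).round().astype(int);g=im[u[:,1],u[:,0]]
print("panel",g.min(),np.percentile(g,[1,50,99]),g.max())
n=len(np.arange(-.072,.0721,.004))
u=proj("top",world(P,Q(.036,.124,.004))).round().astype(int);g=im[u[:,1],u[:,0]].reshape(-1,n)
for r in g[::-1]:print("".join("#" if v>165 else "+" if v>125 else "." for v in r[::-1]))
E
```

```text
panel 49 [ 56.  89. 116.] 124
+....................................
.....................................
.....................................
.....................................
.....................................
.....................................
.....................................
.....................................
.....................................
..........................+++........
.+#+.....................+###........
.+###++#+................+####+......
..+######...............######+......
...######..............+######.......
....#####.............+######+.......
....+##+...............+####+........
......++..##............+###+.+..+...
......+++###.............+++.+++++...
........+++....................+++...
.....................................
.....................................
.....................................
```

The panel is clear (no pixel brighter than the bare panel), and all the bright blobs are in the bin. Returning the scraper.

servo_tool --increments '[{"hand": 1,"travel": [-0.01,0.01,0.01],"rotation": [0,0,0.04]},{"hand": 1,"travel": [-0.02,0.03,0.04],"rotation": [0,0,0.12]},{"hand": 1,"travel": [-0.04,0.06,0.09],"rotation": [0,0,0.23]},{"hand": 1,"travel": [-0.06,0.08,0.16],"rotation": [0,0,0.34]},{"hand": 1,"travel": [-0.07,0.095,0.23],"rotation": [0,0,0.41]},{"hand": 1,"travel": [-0.0705,0.0984,0.3],"rotation": [0,0,0.444]},{"hand": 1,"travel": [-0.0705,0.0984,0.34],"rotation": [0,0,0.444]},{"hand": 1,"travel": [-0.0705,0.0984,0.348],"rotation": [0,0,0.444]},{"hand": 1,"travel": [-0.0705,0.0984,0.348],"rotation": [0,0,0.444]}]'

```text
t: 24.9
position: [0.516, -0.3329, 0.1003]
eef_rot: [180.0, -0.0, -7.9]
contact_force: [-0.8, -0.3, -3.3]
opening: 0.0192
grasp_force: 88.4
```

```bash
python3 -c "
from h import *
inc(.5163,-.3321,.0395,-7.8)"
```

```text
travel [0.0005, -0.0027, 0.2027] rot [0.0003, -0.0003, -0.0013] | F [-0.8 -0.3 -3.3] t 24.9
```

servo_tool --increments '[{"hand": 1,"travel": [0.0005,-0.0025,0.03],"rotation": [0,0,0]},{"hand": 1,"travel": [0.0005,-0.0025,0.07],"rotation": [0,0,0]},{"hand": 1,"travel": [0.0005,-0.0025,0.11],"rotation": [0,0,0]},{"hand": 1,"travel": [0.0005,-0.0025,0.14],"rotation": [0,0,0]},{"hand": 1,"travel": [0.0005,-0.0025,0.16],"rotation": [0,0,0]},{"hand": 1,"travel": [0.0005,-0.0025,0.175],"rotation": [0,0,0]},{"hand": 1,"travel": [0.0005,-0.0025,0.187],"rotation": [0,0,0]},{"hand": 1,"travel": [0.0005,-0.0025,0.195],"rotation": [0,0,0]},{"hand": 1,"travel": [0.0005,-0.0025,0.2],"rotation": [0,0,0]},{"hand": 1,"travel": [0.0005,-0.0025,0.202],"rotation": [0,0,0]},{"hand": 1,"travel": [0.0005,-0.0025,0.202],"rotation": [0,0,0]}]'

```text
t: 26.0
position: [0.5162, -0.3322, 0.0397]
eef_rot: [180.0, -0.0, -7.9]
contact_force: [-1.9, 2.4, 3.3]
opening: 0.0193
grasp_force: 89.2
```

Seated at the same height as it was picked up, with light contact. Releasing and lifting clear.

servo_tool --increments '[{"hand": 0.5,"travel": [0,0,0],"rotation": [0,0,0]},{"hand": 0.5,"travel": [0,0,0],"rotation": [0,0,0]},{"hand": 0.5,"travel": [0,0,0],"rotation": [0,0,0]},{"hand": 0.5,"travel": [0,0,0],"rotation": [0,0,0]},{"hand": 0.5,"travel": [0,0,0],"rotation": [0,0,0]},{"hand": 0.5,"travel": [0,0,-0.03],"rotation": [0,0,0]},{"hand": 0.5,"travel": [0,0,-0.1],"rotation": [0,0,0]},{"hand": 0.5,"travel": [0,0,-0.2],"rotation": [0,0,0]},{"hand": 0.5,"travel": [0,0,-0.31],"rotation": [0,0,0]},{"hand": 0.5,"travel": [0,0,-0.4],"rotation": [0,0,0]},{"hand": 0.5,"travel": [0,0,-0.44],"rotation": [0,0,0]},{"hand": 0.5,"travel": [0,0,-0.44],"rotation": [0,0,0]}]'

```text
t: 27.2
position: [0.5165, -0.3324, 0.1729]
eef_rot: [179.9, -0.1, -7.9]
contact_force: [-0.4, 0.1, -0.5]
opening: 0.043
grasp_force: 0.0
```

```bash
python3 - <<'E'
from h import *
import cv2
o=bot.observe();im=cv2.cvtColor(bot.snapshot("wrist"),cv2.COLOR_RGB2GRAY);old=cv2.cvtColor(cv2.imread("pics/w5.png"),cv2.COLOR_BGR2GRAY)
# block-top bounding box of dark pixels inside the rim, compare with the picture before grasping
print(o['position'],o['eef_rot'],o['opening'])
old=cv2.resize(old,(320,300));new=im[80:380,100:420]
for n,a in(("old",old),("new",new)):
    sub=a[25:170,125:195];m=(sub<60).astype(np.uint8);k,l,s,c=cv2.connectedComponentsWithStats(m);i=1+s[1:,4].argmax();print(n,s[i],c[i])
print(np.abs(old.astype(int)-new)[25:170,125:195].mean())
# top view: everything else unchanged?
t0=cv2.imread("pics/top0.png",0);t1=cv2.cvtColor(bot.snapshot("top"),cv2.COLOR_RGB2GRAY)
s0=cv2.imread("pics/side0.png",0);s1=cv2.cvtColor(bot.snapshot("side"),cv2.COLOR_RGB2GRAY)
for n,a,b,rs in(("top",t0,t1,{"can":(318,86,32,45),"cup":(166,88,38,45),"bracket":(348,258,38,42)}),("side",s0,s1,{"can":(345,190,42,58),"cup":(288,110,34,48),"bracket":(185,275,42,52)})):
    for k,(x,y,w,h) in rs.items():print(n,k,np.abs(a.astype(int)-b)[y:y+h,x:x+w].mean().round(1))
E
```

```text
[ 0.51651838 -0.33243781  0.17288013] [ 1.79941968e+02 -1.15402698e-01 -7.88706666e+00] 0.04297902979572012
old [  21   18   28  119 3112] [34.37242931 76.01863753]
new [  19   17   28  118 3092] [32.25129366 74.33602846]
20.145024630541872
top can 24.9
top cup 15.6
top bracket 52.9
side can 28.3
side cup 56.6
side bracket 44.3
```

```bash
python3 - <<'E'
from h import *
import cv2,glob
for cam,rs in(("top",{"can":(318,86,32,45),"cup":(166,88,38,45),"bracket":(348,258,38,42)}),("side",{"can":(345,190,42,58),"cup":(288,110,34,48),"bracket":(185,275,42,52)})):
    a=cv2.imread(f"pics/{cam}0.png",0)
    cur=cv2.cvtColor(bot.snapshot(cam),cv2.COLOR_RGB2GRAY)
    for f,b in [(f,cv2.imread(f,0)) for f in sorted(glob.glob(f"pics/{cam}_*.png"))]+[("now",cur)]:
        for k,(x,y,w,h) in rs.items():
            r=cv2.matchTemplate(b[y-10:y+h+10,x-10:x+w+10],a[y:y+h,x:x+w],cv2.TM_CCOEFF_NORMED);_,v,_,p=cv2.minMaxLoc(r);print(f,k,round(v,2),p[0]-10,p[1]-10)
E
```

```text
pics/top_23.png can -0.08 -10 -10
pics/top_23.png cup 0.98 0 0
pics/top_23.png bracket 0.2 0 0
pics/top_24.png can 0.83 -1 -2
pics/top_24.png cup 0.99 0 0
pics/top_24.png bracket 0.25 -7 10
now can 0.88 -1 -1
now cup 1.0 0 0
now bracket 0.21 2 -10
pics/side_23.png can 0.99 0 0
pics/side_23.png cup 0.54 10 -10
pics/side_23.png bracket 0.86 0 0
pics/side_24.png can 0.95 0 0
pics/side_24.png cup -0.24 10 10
pics/side_24.png bracket 0.39 0 0
now can 0.81 0 0
now cup 0.48 10 -5
now bracket 0.46 0 0
```

The can and the cup are unmoved. The bracket is half hidden by the arm, so I'll move the arm clear and confirm.

servo_tool --increments '[{"hand": 0.5,"travel": [0,0,-0.1],"rotation": [0,0,0]},{"hand": 0.5,"travel": [0,-0.05,-0.2],"rotation": [0,0,0]},{"hand": 0.5,"travel": [0,-0.15,-0.3],"rotation": [0,0,0]},{"hand": 0.5,"travel": [0,-0.27,-0.35],"rotation": [0,0,-0.1]},{"hand": 0.5,"travel": [0,-0.4,-0.35],"rotation": [0,0,-0.2]},{"hand": 0.5,"travel": [0,-0.53,-0.35],"rotation": [0,0,-0.3]},{"hand": 0.5,"travel": [0,-0.66,-0.35],"rotation": [0,0,-0.4]},{"hand": 0.5,"travel": [0,-0.8,-0.35],"rotation": [0,0,-0.5]},{"hand": 0.5,"travel": [0,-0.9,-0.35],"rotation": [0,0,-0.6]},{"hand": 0.5,"travel": [0,-0.97,-0.35],"rotation": [0,0,-0.65]},{"hand": 0.5,"travel": [0,-1,-0.35],"rotation": [0,0,-0.65]},{"hand": 0.5,"travel": [0,-1,-0.35],"rotation": [0,0,-0.65]}]'

```text
t: 28.65
position: [0.5574, -0.0344, 0.2759]
eef_rot: [-180.0, 0.0, 21.3]
contact_force: [-0.8, -0.9, 0.5]
opening: 0.0426
grasp_force: 0.0
```

```bash
python3 - <<'E'
from h import *
import cv2
for cam,rs in(("top",{"bracket":(348,258,38,42),"cradle":(370,165,35,66),"holder":(110,145,62,80)}),("side",{"bracket":(185,275,42,52),"cradle":(265,280,80,44)})):
    a=cv2.imread(f"pics/{cam}0.png",0);b=cv2.cvtColor(bot.snapshot(cam),cv2.COLOR_RGB2GRAY)
    for k,(x,y,w,h) in rs.items():
        r=cv2.matchTemplate(b[y-10:y+h+10,x-10:x+w+10],a[y:y+h,x:x+w],cv2.TM_CCOEFF_NORMED);_,v,_,p=cv2.minMaxLoc(r);print(cam,k,round(v,2),p[0]-10,p[1]-10)
E
```

```text
top bracket 0.99 0 0
top cradle 0.97 1 0
top holder 0.16 10 10
side bracket 1.0 0 0
side cradle 0.98 0 0
```

The bracket is unmoved and the scraper stands in its cradle as at the start.

```bash
python3 -c "
from rig import bot
print(bot.sign_off())"
```

```text
the job is handed in; nothing more can be done
None
```

I handed the job in at about 29 s: the cap lies level in its holder, all four chips appear to be in the bin (the panel is clear, though I didn't count them one by one), the scraper stands back in its cradle, and the can, cup and bracket have not moved.

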